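# Send the loaf tin to the free landing with the joystick

## Robot

A 6-joint arm with a two-finger parallel gripper is mounted at the origin on the work surface. World frame = base frame: x ahead of the robot, y to its left, z up, the work surface at z = 0. Lengths are in m, angles in rad, forces in N, time in s.
With the tool pointing down it reaches from about 0.35 to 0.975 m from the base axis. Payload 4.9 kg.
Tool frame: the origin (TCP) lies midway between the tips of the shut fingers; the grasp point (between the pads) lies 19 mm behind it; z points along the fingers, y is the line along which they close (so a half turn about z gives the same grasp; the last joint's range is limited). The gripper opens to 85 mm and grips with 20 to 120 N. Pads are 22 mm wide; open, the fingers measure 114 mm over their backs; the gripper's body (76 mm by 85 mm) begins 54 mm behind the grasp point. The pads swing forward as they close: fully open they stand 13 mm farther back than shut.
Start: joints at [-0.119, 0.053, 1.613, -0, 1.476, -0.119], TCP at [0.625, 0, 0.231] pointing down, gripper open.
Joint ranges: [-3.01, 3.01], [-1.01, 2.22], [0.06, 2.58], [-1.02, 4.17], [0.09, 2.62], [-3.14, 3.14]. Speed limits (rad/s): [2.57, 2.57, 3.14, 3.14, 3.14, 3.14].

## Interface

Orientations are given as a unit quaternion [w, x, y, z].
In Python, from plant import state, grab_frame, camera_info, job_done, spot_in, masks_of, pinpoint gives the robot as it stands.
- The arm moves only by the shell command python3 -m handwheel 'ROWS' [OPENING]. ROWS is JSON, a list that holds one entry, the list of rows, each a list of 6 numbers: the shift along the world's x, y, z in m, then the turn, a rotation vector about the world's x, y, z in degrees. In form: [[[tx, ty, tz, ax, ay, az], ...]]. A call has 1 to 20 rows; each row shifts and turns the commanded pose from where the row before left it; what a row does not reach is not made up. A row lasts 1/12 s, in which the tool goes at most 41.7 mm and 7.16 degrees, less where a joint would pass 70% of its speed; a pose out of reach is approached as far as the arm can. A call is refused whole if a number of a shift passes 0.0417 or a number of a turn 7.16, either way. A call with a gripper value outside its range is refused whole. OPENING is the opening, from 0 (shut) to 1 (fully open), set as the call begins (- or left out, the last holds). The fingers move at their own pace and stop on an object; the grip force is fixed at half the most. Time passes only in rows, so rows that do not move let the fingers close. It gives the time, the measured TCP pose, the force, the opening and the grip force at its end, in the units of the state.
- state(): the state, without advancing time (a new reading comes with each control period).
- grab_frame(name): name is "scene" or "side" or "wrist"; returns (picture, depth): 384x512x3 uint8, blue, green, red; 384x512 float32, m along the optical axis (not along the pixel's ray), 0 where there is no reading.
- camera_info(name): a dict with "fx", "fy", "cx", "cy" (pixels), "distortion" ([k1, k2, p1, p2, k3] as OpenCV has them; the pictures are not rectified), "T" (4x4, takes a point from camera to world coordinates). Camera axes: x right, y up, looking along -z (the intrinsics and any distortion apply to the point x, -y, -z); pixel columns grow to the right and rows downward; lengths in m; the calibration is good to about 2 mm. A picture is of the moment at which its call begins: read the wrist's pose just before it. camera_info takes no time and is no camera call; for the wrist camera it gives the pose at the moment of the call.
- job_done(): hands the job in; it is judged then, once.
Trained networks look in the newest picture that a camera, given by its name, has taken for a name from the list of things; names that differ only in an ending like _2 or _b are one class to them, and where a whole thing is asked for, a point or a joint stands for the part that bears it (a point fixed in the world has none). Each returns a list of dicts, best first, with "conf" (0 to 1); they miss things now and then, are a little off and sometimes report something else, mostly with a low value. They report only what shows in the picture. A call takes as long as a camera call. They do not tell look-alikes from the thing itself.
- spot_in(camera, thing): "box" ([left, top, width, height] in pixels, round what is visible of it).
- masks_of(camera, thing): "region" (384x512 bool, what is visible of it) and "box" ([left, top, width, height] in pixels, round what is visible of it).
- pinpoint(camera, thing): "position" ([column, row] in pixels: a listed point, or the origin of a listed thing).
The state is a dict: "time": time; "joint_pos": joint angles; "joint_vel": joint speeds; "joint_efforts": joint torques, N m; "tool_pos": TCP position; "tool_rot": TCP orientation; "contact_force": force on the tool from outside, world axes, zero at the start; "ft_torque": the same for the moment, N m; "gripper_width": opening from 0.0 (shut) to 1.0 (fully open); "grasp_force": force on a finger pad.
Only numpy, scipy, OpenCV 4.12 (cv2) and the standard library are available. Lean on these libraries where they do the work, as an engineer would, in place of code of your own. Each camera call takes 0.05 s, during which the arm holds its last target. There are 200 camera calls.

## Task

Pick up the lidded loaf tin that stands on the bench and set it down gently, upright, in the middle of the loading place of the transfer deck: between the guide rails, beside the centre pusher, on the side whose landing is still empty (dark mat), its long sides facing the pusher. Let go of it, then tilt the joystick fully towards that same side and hold it there for about two seconds, so that the pusher slides the tin onto the mat. Then let the stick spring back to the middle and move clear; do not tilt it the other way, do not move the tin along the deck by hand, and leave the parked tin and everything else where they are.

Things in the scene. Friction and masses are not known exactly. Their poses are not given: they have to be found in the camera images.
- tin: The lidded loaf tin to send, loose on the bench to the robot's left: dark steel, bright flat lid, 154 (own x) x 66 (own y) x 60 mm high, about 0.35 kg. On the lid's middle stands a solid wooden grip bar, 70 mm long (own x), 14 mm thick (own y), 34 mm tall; its top is 94 mm above the tin's underside. Origin: centre of the underside, z up. The two ends are alike.
- tin_grip (a point): Point in the tin's grip bar, 83 mm above the tin's underside, 11 mm below the bar's top; axes as the tin's. Pinch the bar here across its 14 mm, fingers closing along the tin's y.
- deck: Fixed transfer deck: flat steel slab 190 (own x) x 412 (own y) x 30 mm high; origin at the centre of its underside, x away from the robot, y to the robot's left (turned up to 0.12 rad), z up. Tins stand on its top with their own x along the deck's x (either way round). Guide rails along y, 14 mm tall, leave a lane 168 mm wide, x = -84 to +84 mm. 34 mm tall end stops at y = +/-193 mm.
- deck_mid (a point): Middle of the deck's top face, 30 mm above the bench, under the pusher at rest; axes as the deck's. Outward from here along y, on each side: the loading place (set the tin's centre about 55 mm from here; 45 to 65 is good), then the landing (centre at 145 mm).
- landing: Thin dark rubber mat, 140 x 58 mm, flush on the deck, marking the empty landing: it lies at y = +145 or -145 mm of the deck, x = 0; its origin is its centre at the deck's top, axes as the deck's. The tin must finish on it.
- parked_tin: A second, identical tin already parked on the other landing (y of the opposite sign, 145 mm). Leave it.
- pusher (a joint): Travel of the pusher plate along the deck's y, in m: 0 in the middle, positive towards the deck's +y. It is driven by the joystick: it moves with the stick, 0.216 m per rad of tilt (0.108 m at 0.5 rad; at the stop it leaves the tin short of the end stop), and returns to the middle when the stick does.
- pusher_top (a point): Middle of the top edge of the pusher plate: upright plate 130 mm (deck x) x 12 mm (deck y), its top 77 mm above the bench.
- control: Fixed joystick box on the bench to the robot's right: grey, 120 x 120 x 60 mm high; origin at the centre of its underside, x away from the robot, y to the robot's left (turned up to 0.3 rad), z up. The stick stands in the middle of its top.
- stick (a joint): Sideways tilt of the joystick, rad: 0 upright, positive towards the box's +y (drives the pusher to the deck's +y), negative the other way; stops at 0.55 (over 0.42 is enough). Spring-centred, 0.7 N m/rad, pivot 65 mm above the bench on the box's axis; pushing the tin takes 5 to 15 N at the knob. It also rocks fore and aft (sprung, up to 0.25 rad), which drives nothing.
- stick_knob (a point): Centre of the joystick's knob: an upright black cylinder 30 mm across and 42 mm tall on a 12 mm rod, 85 mm above the pivot (150 mm above the bench when upright); z along the stick. Fully tilted it has moved about 44 mm sideways and 13 mm down.
- jar: Bystander, to be left alone: glass jar 68 mm across, 110 mm tall. Origin: underside, in the middle.
- jug: Bystander, to be left alone: aluminium mug 84 mm across, 100 mm tall. Origin: underside, in the middle.
- spatula: Bystander, to be left alone: spatula lying between the robot and the deck. Origin: underside, in the middle.
- moulds: Bystander, to be left alone: small stack of tart moulds 78 mm across, 42 mm tall. Origin: underside, in the middle.
- cutter: Bystander, to be left alone: steel ring cutter 80 mm across, 45 mm tall. Origin: underside, in the middle.
- bowl: Bystander, to be left alone: steel bowl 130 mm across, 60 mm tall. Origin: underside, in the middle.
- rolling_pin: Bystander, to be left alone: wooden rolling pin 300 mm long, 48 mm thick, lying beyond the deck. Origin: underside, in the middle.
There are look-alikes about, which are no part of the job. Leave any green look-alike of the control alone.

How it is judged:
By the outcome, as a careful person would: the job done as asked, in the order asked, and still so for the second after the job is handed in, with the robot touching nothing.
It also fails if it takes over 64 s, if anything falls off the work surface, if the arm or the gripper's body presses on something with over 40 N, if the wrist force passes 120 N, or if a joint passes its speed limit or range.

## Working session

There is one attempt and no reset: what is moved stays moved. The work goes in short steps, Python scripts to look and compute and a shell command to move; the robot and the scene stay as the last step left them, time stands still between calls to the robot, and variables do not carry over. Pictures are saved under pics/ and viewed, at most 10 in all, crops included, and the job is handed in when it is done.

```bash
mkdir -p pics
cat > h.py <<'E'
import numpy as np, cv2
from plant import *
def px2w(cam,p,depth=None,z=None,ci=None):
    c=ci or camera_info(cam); K=np.array([[c['fx'],0,c['cx']],[0,c['fy'],c['cy']],[0,0,1.]])
    u=cv2.undistortPoints(np.array([[p]],float),K,np.array(c['distortion'],float))[0,0]
    d=np.array([u[0],-u[1],-1.]); T=np.array(c['T']); o=T[:3,3]; r=T[:3,:3]@d
    if z is not None: s=(z-o[2])/r[2]
    else:
        s=depth
    return o+s*r
def cloud(cam,depth,mask):
    v,u=np.nonzero(mask&(depth>0)); c=camera_info(cam); K=np.array([[c['fx'],0,c['cx']],[0,c['fy'],c['cy']],[0,0,1.]])
    n=cv2.undistortPoints(np.stack([u,v],1)[:,None].astype(float),K,np.array(c['distortion'],float))[:,0]
    s=depth[v,u]; P=np.stack([n[:,0]*s,-n[:,1]*s,-s],1); T=np.array(c['T'])
    return P@T[:3,:3].T+T[:3,3]
E
cat > a.py <<'E'
from h import *
ims=[]
for cam in ('scene','side'):
    im,d=grab_frame(cam); cv2.imwrite(f'pics/{cam}.png',im); np.save(cam+'.npy',d)
    for th in ('tin','parked_tin','deck','landing','control','tin_grip','stick_knob','deck_mid','pusher_top'):
        if th in('tin','control','landing','deck'):
            for m in masks_of(cam,th)[:4]:
                P=cloud(cam,d,m['region']); 
                if len(P)<20: continue
                zt=np.percentile(P[:,2],97); t=P[P[:,2]>.0]
                print(cam,th,round(m['conf'],2),m['box'],'med',np.median(P,0).round(3),'ztop',zt.round(3))
        else:
            for q in pinpoint(cam,th)[:4]:
                z={'tin_grip':.083,'stick_knob':.15,'deck_mid':.03,'pusher_top':.077,'parked_tin':.03}[th]
                print(cam,th,round(q['conf'],2),np.round(q['position']),px2w(cam,q['position'],z=z).round(3))
E
python3 a.py; python3 -c "
import cv2,numpy as np
a=cv2.imread('pics/scene.png');cv2.imwrite('pics/scene2.png',cv2.resize(a,(800,600)))"
```

```text
scene tin 0.91 [312.1, 234.1, 58.2, 42.2] med [0.465 0.337 0.059] ztop 0.093
scene parked_tin 0.84 [268. 236.] [0.587 0.152 0.03 ]
scene parked_tin 0.34 [290. 182.] [0.405 0.037 0.03 ]
scene deck 0.78 [178.0, 151.8, 121.9, 113.7] med [0.619 0.002 0.031] ztop 0.072
scene landing 0.61 [185.3, 160.7, 43.2, 27.7] med [ 0.645 -0.143  0.031] ztop 0.035
scene control 0.65 [249.5, 84.1, 28.5, 43.8] med [ 0.309 -0.238  0.022] ztop 0.164
scene control 0.62 [184.3, 95.4, 25.0, 35.9] med [ 0.515 -0.382  0.058] ztop 0.074
scene tin_grip 0.74 [345. 250.] [0.447 0.335 0.083]
scene tin_grip 0.36 [366. 226.] [0.343 0.316 0.083]
scene stick_knob 0.59 [234. 198.] [0.629 0.037 0.15 ]
scene stick_knob 0.53 [258.  85.] [ 0.3   -0.292  0.15 ]
scene deck_mid 0.8 [233. 200.] [ 0.6   -0.016  0.03 ]
scene pusher_top 0.6 [238. 196.] [0.595 0.003 0.077]
side tin 0.75 [211.9, 270.8, 61.2, 50.7] med [0.437 0.354 0.059] ztop 0.093
side parked_tin 0.91 [227. 241.] [0.579 0.153 0.03 ]
side deck 0.56 [192.7, 166.3, 94.5, 100.1] med [0.575 0.002 0.035] ztop 0.074
side landing 0.78 [236.8, 180.0, 39.2, 13.8] med [ 0.608 -0.151  0.032] ztop 0.035
side control 0.81 [294.9, 134.0, 33.4, 47.1] med [ 0.466 -0.367  0.06 ] ztop 0.162
side control 0.76 [332.7, 153.5, 39.2, 52.6] med [ 0.291 -0.26   0.061] ztop 0.162
side control 0.4 [307.9, 131.9, 12.2, 20.1] med [ 0.47  -0.389  0.147] ztop 0.171
side tin_grip 0.51 [243. 218.] [0.554 0.089 0.083]
side stick_knob 0.56 [316. 137.] [ 0.471 -0.404  0.15 ]
side stick_knob 0.44 [356. 158.] [ 0.297 -0.311  0.15 ]
side deck_mid 0.74 [242. 213.] [0.597 0.005 0.03 ]
side pusher_top 0.78 [242. 203.] [0.591 0.015 0.077]
```

View pics/scene2.png

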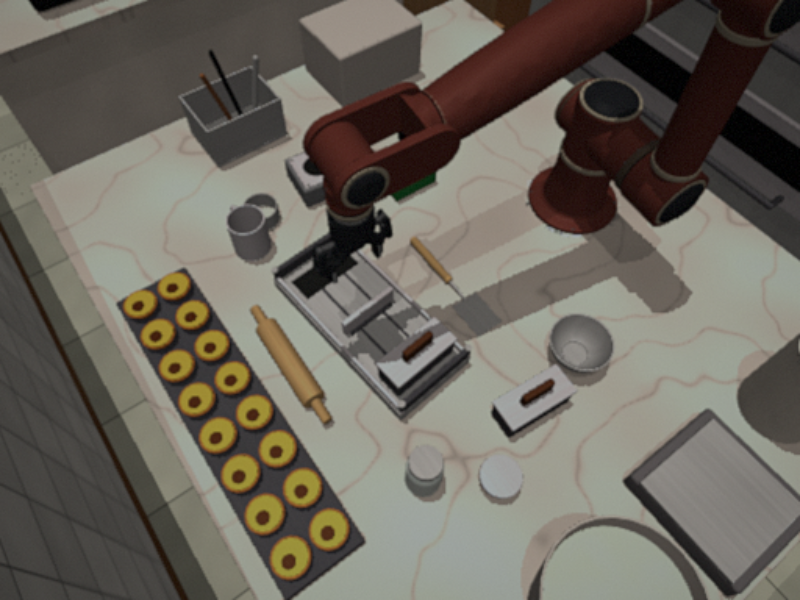

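View pics/side.png

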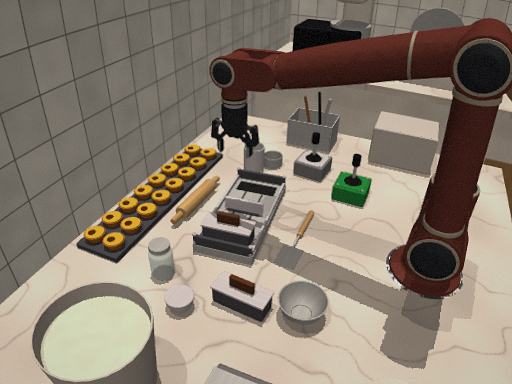

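The tin is at scene (342,257) / side (241,296). The deck has the parked tin on its +y landing, at side (228,232). The empty mat is on the -y side at side (257,187), and the pusher is between them.
Look-alikes:
- **Tin:** the loose tin at side (241,296) or the parked one at (228,232). I choose the loose one.
- **Control:** the grey box at side (312,160) or the green one at (352,185). I choose the grey one.

```bash
cat > b.py <<'E'
from h import *
def rect(P): 
    r=cv2.minAreaRect((P[:,:2]*1000).astype(np.float32)); return np.round(r[0]),np.round(r[1]),round(r[2],1)
for cam in('scene','side'):
    d=np.load(cam+'.npy'); P=cloud(cam,d,np.ones_like(d,bool))
    def sel(x0,x1,y0,y1,z0,z1): 
        return P[(P[:,0]>x0)&(P[:,0]<x1)&(P[:,1]>y0)&(P[:,1]<y1)&(P[:,2]>z0)&(P[:,2]<z1)]
    for n,b in dict(lid=(.34,.56,.25,.44,.055,.066),bar=(.38,.52,.28,.40,.075,.1),plid=(.45,.72,.07,.22,.083,.097),pbar=(.5,.68,.1,.2,.11,.13),push=(.5,.7,-.05,.06,.068,.082),box=(.38,.58,-.47,-.29,.055,.066),knob=(.4,.55,-.46,-.3,.12,.19),deck=(.45,.75,-.23,.23,.024,.05)).items():
        Q=sel(*b)
        if len(Q)>8: print(cam,n,len(Q),*rect(Q),Q.mean(0).round(3))
im=cv2.imread('pics/side.png'); cv2.imwrite('pics/crop.png',np.hstack([cv2.resize(im[265:325,200:290],(540,360)),cv2.resize(im[120:210,290:380][:,:65],(260,360))]))
E
python3 b.py
```

```text
scene lid 956 [430. 328.] [203. 104.] 11.4 [0.45  0.331 0.06 ]
scene bar 144 [452. 332.] [15. 70.] 84.3 [0.454 0.333 0.09 ]
scene plid 875 [585. 137.] [154.  67.] 5.6 [0.589 0.14  0.089]
scene pbar 133 [585. 137.] [71. 16.] 7.3 [0.586 0.139 0.121]
scene push 167 [599.  -7.] [129.  15.] 5.8 [ 0.6   -0.006  0.075]
scene box 290 [ 506. -401.] [119.  57.] 84.7 [ 0.511 -0.398  0.061]
scene deck 4405 [600.  -6.] [190. 411.] 5.9 [ 0.612 -0.013  0.032]
side lid 976 [433. 318.] [110. 185.] 89.6 [0.436 0.34  0.06 ]
side bar 231 [447. 336.] [16. 71.] 85.5 [0.445 0.337 0.088]
side plid 629 [580. 139.] [154.  70.] 7.3 [0.575 0.147 0.09 ]
side pbar 148 [579. 140.] [68. 15.] 2.9 [0.579 0.141 0.12 ]
side push 167 [595.  -7.] [131.  19.] 4.0 [ 0.591 -0.004  0.075]
side box 349 [ 472. -394.] [123. 119.] 83.9 [ 0.468 -0.382  0.062]
side knob 94 [ 471. -393.] [29. 33.] 59.9 [ 0.47  -0.388  0.153]
side deck 2739 [593.  -2.] [189. 410.] 5.5 [ 0.584 -0.025  0.035]
```

View pics/crop.png

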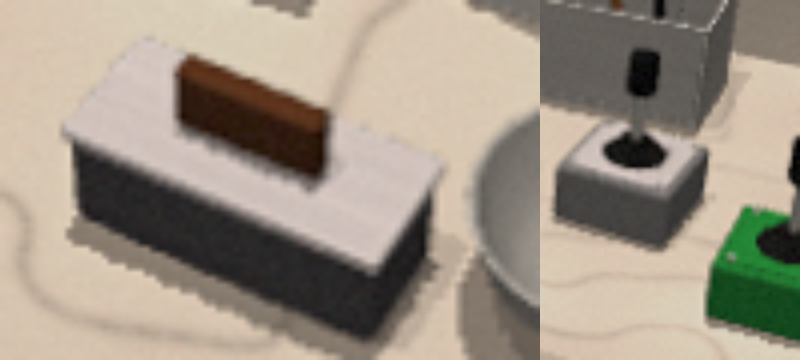

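The crop shows the steel tin with its wooden bar and the grey joystick box; the green one beside it is the decoy. The heights and sizes agree with the description. Tin is at (0.450,0.334) with yaw about -5°. Deck is at (0.597,-0.005) with yaw about +5.6°. Box is at (0.472,-0.394) with yaw about -6°. I'm moving above the tin.

```bash
python3 -m handwheel '[[[-0.0125,0.0238,-0.002,0,0,-0.5],[-0.0125,0.0238,-0.002,0,0,-0.5],[-0.0125,0.0238,-0.002,0,0,-0.5],[-0.0125,0.0238,-0.002,0,0,-0.5],[-0.0125,0.0238,-0.002,0,0,-0.5],[-0.0125,0.0238,-0.002,0,0,-0.5],[-0.0125,0.0238,-0.002,0,0,-0.5],[-0.0125,0.0238,-0.002,0,0,-0.5],[-0.0125,0.0238,-0.002,0,0,-0.5],[-0.0125,0.0238,-0.002,0,0,-0.5],[-0.0125,0.0238,-0.002,0,0,0],[-0.0125,0.0238,-0.002,0,0,0],[-0.0125,0.0238,-0.002,0,0,0],[-0.0125,0.0238,-0.002,0,0,0],[0,0,0,0,0,0],[0,0,0,0,0,0],[0,0,0,0,0,0]]]' 1
cat > c.py <<'E'
from h import *
from scipy.spatial.transform import Rotation as R
s=state(); q=s['tool_rot']; M=R.from_quat([*q[1:],q[0]]).as_matrix()
print(s['tool_pos'],'yaxis',M[:,1].round(3),'z',M[:,2].round(3),s['gripper_width'])
E
cat > d.py <<'E'
from c import *
im,d=grab_frame('wrist'); cv2.imwrite('pics/w1.png',im)
P=cloud('wrist',d,np.ones_like(d,bool))
for z0,z1 in((.083,.1),(.05,.07)):
    Q=P[(P[:,2]>z0)&(P[:,2]<z1)&(abs(P[:,0]-.45)<.11)&(abs(P[:,1]-.334)<.06)]
    if len(Q)>8: r=cv2.minAreaRect((Q[:,:2]*1000).astype(np.float32)); print(len(Q),r,Q.mean(0).round(4))
E
python3 d.py
```

```text
time: 2.42
tool_pos: [0.4502, 0.3329, 0.2034]
tool_rot: [0.0, 0.737, 0.676, -0.0]
contact_force: [-0.5, -0.2, -0.2]
gripper_width: 1.001
grasp_force: 0.0
[0.45015861 0.33294206 0.20336323] yaxis [ 0.996 -0.087  0.   ] z [ 0. -0. -1.] 1.0011040224310008
1724 ((449.7623291015625, 333.3903503417969), (14.779794692993164, 69.40265655517578), 85.12200927734375) [0.4499 0.3348 0.0929]
10791 ((435.65911865234375, 332.3271484375), (192.29225158691406, 94.93762969970703), 7.0142741203308105) [0.4464 0.3361 0.0602]
```

View pics/w1.png

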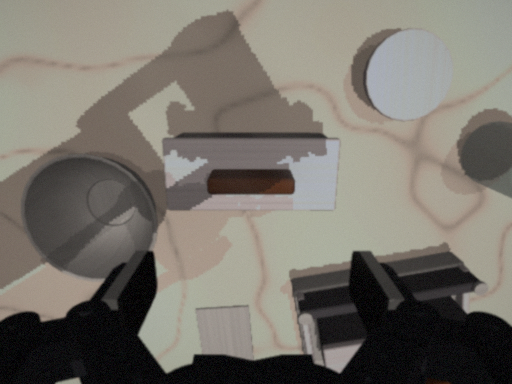

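The picture shows the tin in the middle, with its bar at about (251,182), running left-right in the image, and the bowl to its left. The bar measures (0.450,0.334) with yaw -5°, and its 69x15 mm and z 0.093 agree with the description. The tool closes along world x, so it needs a quarter turn about z.

```bash
python3 -m handwheel '[[[0,0,-0.004,0,0,5],[0,0,-0.004,0,0,5],[0,0,-0.004,0,0,5],[0,0,-0.004,0,0,5],[0,0,-0.004,0,0,5],[0,0,-0.004,0,0,5],[0,0,-0.004,0,0,5],[0,0,-0.004,0,0,5],[0,0,-0.004,0,0,5],[0,0,-0.004,0,0,5],[0,0,-0.004,0,0,5],[0,0.001,-0.004,0,0,5],[0,0,-0.004,0,0,5],[0,0,-0.004,0,0,5],[0,0,-0.004,0,0,5],[0,0,-0.004,0,0,5],[0,0,-0.004,0,0,5],[0,0,-0.004,0,0,5],[0,0,0,0,0,0],[0,0,0,0,0,0]]]' 1; python3 c.py
```

```text
time: 4.13
tool_pos: [0.4505, 0.3333, 0.1312]
tool_rot: [-0.0, 0.046, 0.999, -0.0]
contact_force: [-0.0, -0.1, -0.8]
gripper_width: 1.001
grasp_force: 0.0
[0.45048496 0.33330357 0.13123492] yaxis [ 0.091  0.996 -0.   ] z [-0. -0. -1.] 1.0013019058460886
```

```bash
python3 -m handwheel '[[[0,0,-0.01,0,0,0],[0,0,-0.01,0,0,0],[0,0,-0.01,0,0,0],[0,0,-0.01,0,0,0],[0,0,-0.01,0,0,0],[0,0,-0.008,0,0,0],[0,0,-0.006,0,0,0],[0,0,0,0,0,0],[0,0,0,0,0,0]]]' 1; python3 -m handwheel '[[[0,0,0,0,0,0],[0,0,0,0,0,0],[0,0,0,0,0,0],[0,0,0,0,0,0],[0,0,0,0,0,0],[0,0,0,0,0,0],[0,0,0,0,0,0],[0,0,0,0,0,0],[0,0,0,0,0,0],[0,0,0,0,0,0],[0,0,0,0,0,0],[0,0,0,0,0,0]]]' 0; python3 -m handwheel '[[[0,0,0.005,0,0,0],[0,0,0.01,0,0,0],[0,0,0.02,0,0,0],[0,0,0.02,0,0,0],[0,0,0.02,0,0,0],[0,0,0.02,0,0,0],[0,0,0.02,0,0,0],[0,0,0.02,0,0,0],[0,0,0.015,0,0,0],[0,0,0.01,0,0,0],[0,0,0,0,0,0]]]'
```

```text
time: 4.88
tool_pos: [0.4498, 0.3341, 0.0668]
tool_rot: [-0.0, 0.044, 0.999, -0.0]
contact_force: [0.4, 0.1, 0.3]
gripper_width: 1.003
grasp_force: 0.0
time: 5.88
tool_pos: [0.4501, 0.3342, 0.0675]
tool_rot: [0.0, 0.044, 0.999, 0.0]
contact_force: [-0.3, -1.1, 2.2]
gripper_width: 0.153
grasp_force: 61.6
time: 6.8
tool_pos: [0.4509, 0.3348, 0.2303]
tool_rot: [0.002, 0.044, 0.999, 0.001]
contact_force: [0.6, 0.1, -3.3]
gripper_width: 0.148
grasp_force: 61.0
```

```bash
python3 -m handwheel '[[[0.004,-0.01,0,0,0,0.3],[0.008,-0.02,0,0,0,0.6],[0.0084,-0.022,0,0,0,0.6],[0.0084,-0.022,0,0,0,0.6],[0.0084,-0.022,0,0,0,0.6],[0.0084,-0.022,0,0,0,0.6],[0.0084,-0.022,0,0,0,0.6],[0.0084,-0.022,0,0,0,0.6],[0.0084,-0.022,0,0,0,0.6],[0.0084,-0.022,0,0,0,0.6],[0.0084,-0.022,0,0,0,0.6],[0.0084,-0.022,0,0,0,0.6],[0.0084,-0.022,0,0,0,0.6],[0.0084,-0.022,0,0,0,0.6],[0.0084,-0.022,0,0,0,0.6],[0.0084,-0.022,0,0,0,0.6],[0.0084,-0.022,0,0,0,0.6],[0.0084,-0.022,0,0,0,0.6],[0.004,-0.012,0,0,0,0.3],[0,0,0,0,0,0]]]'
cat > e.py <<'E'
from c import *
a=np.radians(5.6); D=np.array([[np.cos(a),-np.sin(a)],[np.sin(a),np.cos(a)]])
for cam in ('wrist','side','scene'):
    im,d=grab_frame(cam); cv2.imwrite(f'pics/e_{cam}.png',im)
    P=cloud(cam,d,np.ones_like(d,bool)); L=P.copy(); L[:,:2]=(P[:,:2]-[.597,-.005])@D
    inb=(abs(L[:,0])<.115)&(abs(L[:,1])<.22)
    def go(n,z0,z1,y0,y1,x=.115):
        Q=L[inb&(L[:,2]>z0)&(L[:,2]<z1)&(L[:,1]>y0)&(L[:,1]<y1)&(abs(L[:,0])<x)]
        if len(Q)>15:
            r=cv2.minAreaRect((Q[:,:2]*1000).astype(np.float32)); print(cam,n,len(Q),np.round(r[0],1),np.round(r[1],1),round(r[2],1),'z',np.median(Q[:,2]).round(4))
    go('pusher',.07,.08,-.03,.03,.075); go('deck+',.02,.05,-.22,.22); go('endstop-',.055,.07,-.22,-.17)
    go('carried lid',.205,.23,-.12,.01)
    go('body sides',.15,.2,-.12,.01)
E
python3 e.py
```

```text
time: 8.47
tool_pos: [0.5998, -0.0625, 0.2253]
tool_rot: [-0.002, -0.049, 0.999, -0.0]
contact_force: [0.8, 0.2, -3.8]
gripper_width: 0.152
grasp_force: 60.8
[ 0.59984383 -0.06253231  0.22525522] yaxis [-0.098  0.995 -0.   ] z [-0.003 -0.    -1.   ] 0.15245752037610316
wrist deck+ 34395 [-1.2 -1.7] [187.3 402.4] 0.4 z 0.0309
wrist endstop- 3019 [   1.1 -197.3] [189.1  14.2] 0.3 z 0.0638
wrist carried lid 22744 [ -5.6 -56. ] [149.5  66.5] 0.1 z 0.2183
side pusher 139 [-2.   0.1] [ 20.2 130.6] 89.4 z 0.076
side deck+ 2817 [-3.8  0.4] [415.1 188.5] 89.9 z 0.0323
side endstop- 62 [ -69. -199.] [54.6 19.3] 2.9 z 0.0617
side carried lid 567 [ -6.5 -55.2] [155.3  73.4] 2.1 z 0.2187
side body sides 497 [-17.2 -30.9] [156.3  58.1] 19.8 z 0.1815
scene pusher 154 [ 1.5 -2.7] [129.6  14.7] 0.7 z 0.0754
scene deck+ 4054 [ 3.4 -0.9] [410.5 189.3] 89.9 z 0.0303
scene endstop- 198 [   9.8 -200.9] [170.9  17.3] 0.2 z 0.0625
scene carried lid 751 [ -2.6 -56.5] [154.   67.5] 0.0 z 0.2175
scene body sides 352 [  7.2 -31.7] [ 56.7 157.3] 67.9 z 0.1817
```

```bash
python3 -c "
import cv2,numpy as np
cv2.imwrite('pics/e3.png',np.hstack([cv2.resize(cv2.imread('pics/e_wrist.png'),(400,300)),cv2.resize(cv2.imread('pics/e_side.png')[110:290,140:380],(400,300))]))"
```

```text
(no output)
```

View pics/e3.png

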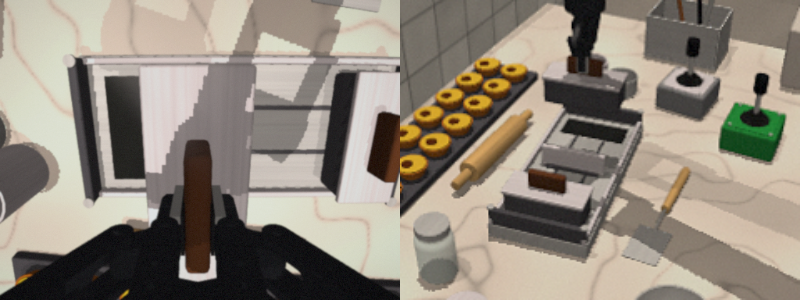

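The wrist view (left) shows the tin held level and square in the lane, between the pusher and the mat; the mat is at (125,127). The tin sits about 3.5 mm short along the deck's x. Its underside is at 0.158 and needs to reach 0.030.

```bash
python3 -m handwheel '[[[0.0018,0,-0.008,0,0,0],[0.0017,0.0003,-0.012,0,0,0],[0,0,-0.012,0,0,0],[0,0,-0.012,0,0,0],[0,0,-0.012,0,0,0],[0,0,-0.012,0,0,0],[0,0,-0.012,0,0,0],[0,0,-0.006,0,0,0],[0,0,0,0,0,0],[0,0,0,0,0,0],[0,0,0,0,0,0]]]'
sed -i "s/go('carried lid',.205,.23/go('carried lid',.124,.144/; s/go('body sides'/#&/" e.py; python3 e.py
```

```text
time: 9.53
tool_pos: [0.6045, -0.0597, 0.1422]
tool_rot: [0.001, -0.051, 0.999, -0.0]
contact_force: [0.3, -0.3, -4.0]
gripper_width: 0.15
grasp_force: 60.8
[ 0.60450786 -0.05969396  0.14218644] yaxis [-0.101  0.995 -0.001] z [ 0.002 -0.    -1.   ] 0.14980482480597196
wrist pusher 3692 [ 0.8 -0.6] [130.2  12.9] 0.1 z 0.0772
wrist deck+ 64123 [ -0.6 -33.7] [187.3 343.3] 0.1 z 0.0309
wrist endstop- 5818 [   1.9 -199.6] [ 15.3 190. ] 89.9 z 0.0639
wrist carried lid 22659 [ -0.2 -55.4] [149.8  66.6] 0.2 z 0.1351
side pusher 151 [ -2.6 -10.1] [130.9  37.1] 0.7 z 0.0767
side deck+ 1999 [-3.8  2. ] [414.2 189.9] 89.9 z 0.0326
side endstop- 62 [  -0.4 -198.6] [190.1  16.8] 0.2 z 0.0639
side carried lid 509 [ -1.7 -52.8] [155.2  68.7] 1.1 z 0.1353
scene pusher 153 [  1.9 -12.4] [132.1  33.9] 1.3 z 0.076
scene deck+ 3649 [ 3.  -0.9] [190.2 410.3] 0.4 z 0.0304
scene endstop- 162 [  27.  -201.6] [ 16.6 136.2] 89.3 z 0.0624
scene carried lid 655 [  2.1 -57.1] [ 69.  155.1] 89.2 z 0.1344
```

```bash
python3 -m handwheel '[[[0,0,-0.006,0,0,0],[0,0,-0.008,0,0,0],[0,0,-0.008,0,0,0],[0,0,-0.008,0,0,0],[0,0,-0.006,0,0,0],[0,0,-0.003,0,0,0],[0,0,0,0,0,0],[0,0,0,0,0,0]]]'; python3 -m handwheel '[[[0,0,-0.0015,0,0,0],[0,0,-0.0015,0,0,0],[0,0,-0.001,0,0,0],[0,0,0,0,0,0],[0,0,0,0,0,0]]]'
```

```text
time: 10.35
tool_pos: [0.6038, -0.0595, 0.102]
tool_rot: [-0.0, -0.051, 0.999, 0.0]
contact_force: [0.4, -1.1, -4.0]
gripper_width: 0.152
grasp_force: 60.9
time: 10.77
tool_pos: [0.6039, -0.0595, 0.0983]
tool_rot: [0.0, -0.051, 0.999, -0.0]
contact_force: [0.3, -0.6, -2.6]
gripper_width: 0.148
grasp_force: 60.9
```

```bash
python3 -m handwheel '[[[0,0,-0.001,0,0,0],[0,0,-0.0005,0,0,0],[0,0,0,0,0,0],[0,0,0,0,0,0]]]';  python3 -m handwheel '[[[0,0,0,0,0,0],[0,0,0,0,0,0],[0,0,0,0,0,0],[0,0,0,0,0,0],[0,0,0,0,0,0],[0,0,0,0,0,0],[0,0,0,0,0,0],[0,0,0,0,0,0]]]' 0.6; python3 -m handwheel '[[[0,0,0.01,0,0,0],[0,0,0.015,0,0,0],[0,0,0.015,0,0,0],[0,0,0.02,0,0,0],[0,0,0.02,0,0,0],[0,0,0.02,0,0,0],[0,0,0.02,0,0,0],[0,0,0.015,0,0,0],[0,0,0.01,0,0,0],[0,0,0,0,0,0]]]' 0.6
sed -i "s/.124,.144/.08,.1/" e.py; python3 e.py
python3 - <<'E'
from h import *
from h import cloud
for cam in('side','scene'):
    _,d=grab_frame(cam)
    P=cloud(cam,d,np.ones_like(d,bool)); b=(abs(P[:,0]-.472)<.1)&(abs(P[:,1]+.394)<.09)
    for n,z0,z1 in(('box',.054,.066),('knob',.125,.18),('ktop',.168,.18)):
        Q=P[b&(P[:,2]>z0)&(P[:,2]<z1)]
        if len(Q)>5: print(cam,n,len(Q),cv2.minAreaRect((Q[:,:2]*1000).astype(np.float32)),Q.mean(0).round(4),Q[:,2].max())
    for q in pinpoint(cam,'stick_knob')[:3]: print(q['conf'],px2w(cam,q['position'],z=.15).round(3))
E
```

```text
time: 11.1
tool_pos: [0.6042, -0.0597, 0.0976]
tool_rot: [0.0, -0.051, 0.999, -0.0]
contact_force: [-0.6, -0.1, 1.2]
gripper_width: 0.152
grasp_force: 61.4
time: 11.77
tool_pos: [0.6039, -0.0595, 0.0968]
tool_rot: [0.0, -0.051, 0.999, 0.0]
contact_force: [-0.5, 0.3, -0.4]
gripper_width: 0.602
grasp_force: 0.0
time: 12.6
tool_pos: [0.6053, -0.0598, 0.2457]
tool_rot: [0.003, -0.051, 0.999, -0.001]
contact_force: [0.3, 0.5, 1.6]
gripper_width: 0.6
grasp_force: 0.0
[ 0.60528611 -0.05978549  0.24568859] yaxis [-0.101  0.995 -0.002] z [ 0.006 -0.001 -1.   ] 0.5995874806794105
wrist pusher 1724 [-0.5 -0.3] [ 12.5 129.7] 90.0 z 0.0749
wrist deck+ 40209 [-1.9 -0. ] [187.5 407.6] 0.1 z 0.0286
wrist endstop- 2572 [  -0.  -199.1] [189.8  14.3] 0.0 z 0.0616
wrist carried lid 10318 [  0.1 -55.1] [154.1  66.2] 0.2 z 0.088
side pusher 255 [ -2.1 -10.7] [ 38.5 144.4] 89.9 z 0.0757
side deck+ 1969 [-3.9  1.7] [414.8 188.7] 89.9 z 0.0345
side endstop- 191 [  -2.5 -198.4] [ 22.  188.2] 89.5 z 0.0625
side carried lid 497 [ -2.5 -41.3] [ 98.5 153.7] 89.7 z 0.0906
scene pusher 201 [  0.9 -11.7] [137.5  33.
[... 384 characters left out ...]
46972656, -391.5924072265625), (29.736400604248047, 29.942649841308594), 49.632625579833984) [ 0.4694 -0.3875  0.1536] 0.172203588385078
side ktop 19 ((472.1881408691406, -392.1732177734375), (22.561405181884766, 26.719228744506836), 44.966957092285156) [ 0.4713 -0.3927  0.1696] 0.172203588385078
0.44 [ 0.302 -0.309  0.15 ]
0.26 [0.671 0.171 0.15 ]
scene box 294 ((500.3970031738281, -402.3617858886719), (121.4260482788086, 69.86054992675781), 80.73123168945312) [ 0.5098 -0.4076  0.0606] 0.065807103641224
scene knob 34 ((486.18255615234375, -397.11114501953125), (22.860855102539062, 7.847841262817383), 88.56538391113281) [ 0.486  -0.396   0.1534] 0.1717298772012501
0.39 [ 0.47  -0.406  0.15 ]
```

The tin stands in the loading place at deck (0,-55) mm, square, and has been released. Knob is at (0.472,-0.394), and the box's y axis is at about 85°. I'm shutting the gripper and going above the knob's +y side.

```bash
python3 -m handwheel '[[[-0.004,-0.009,0.005,0,0,-0.7],[-0.0081,-0.018,0,0,0,-0.7],[-0.0081,-0.018,0,0,0,-0.7],[-0.0081,-0.018,0,0,0,-0.7],[-0.0081,-0.018,0,0,0,-0.7],[-0.0081,-0.018,0,0,0,-0.7],[-0.0081,-0.018,0,0,0,-0.7],[-0.0081,-0.018,0,0,0,-0.7],[-0.0081,-0.018,0,0,0,-0.7],[-0.0081,-0.018,0,0,0,-0.7],[-0.0081,-0.018,0,0,0,-0.7],[-0.0081,-0.018,0,0,0,-0.7],[-0.0081,-0.018,0,0,0,-0.7],[-0.0081,-0.018,0,0,0,-0.7],[-0.0081,-0.018,0,0,0,-0.7],[-0.0081,-0.018,0,0,0,-0.3],[-0.004,-0.009,0,0,0,0],[0,0,0,0,0,0],[0,0,0,0,0,0]]]' 0
python3 - <<'E'
from c import *
im,d=grab_frame('wrist'); cv2.imwrite('pics/f_wrist.png',im)
P=cloud('wrist',d,np.ones_like(d,bool)); b=(abs(P[:,0]-.472)<.1)&(abs(P[:,1]+.394)<.1)
for n,z0,z1 in(('box',.054,.066),('ktop',.165,.178)):
    Q=P[b&(P[:,2]>z0)&(P[:,2]<z1)]
    if len(Q)>5: print(n,len(Q),cv2.minAreaRect((Q[:,:2]*1000).astype(np.float32)))
E
```

```text
time: 14.53
tool_pos: [0.4741, -0.3476, 0.2468]
tool_rot: [-0.0, 0.044, 0.999, 0.0]
contact_force: [0.6, 0.4, -0.2]
gripper_width: 0.002
grasp_force: 0.0
[ 0.47414736 -0.34759347  0.24676762] yaxis [0.088 0.996 0.001] z [ 0.     0.001 -1.   ] 0.0019988871515608077
box 9276 ((473.23297119140625, -397.4639892578125), (119.8142318725586, 119.64765167236328), 83.17127227783203)
ktop 1321 ((473.13104248046875, -397.24761962890625), (28.32028579711914, 28.664386749267578), 4.761178016662598)
```

View pics/f_wrist.png

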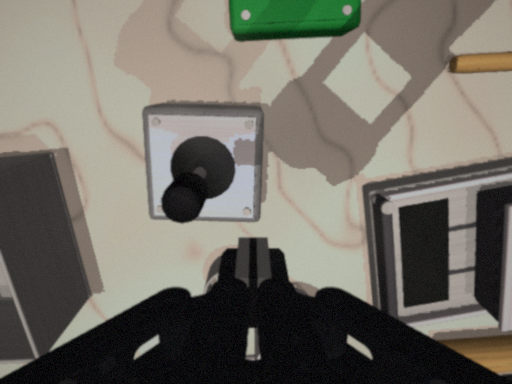

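The wrist view shows the grey box at (205,160), its knob at (183,197), and the shut fingers on its right (+y) side. The green decoy is at the top, at (295,15). The knob is at (0.473,-0.397), and the push direction is (-0.118,-0.993).

```bash
python3 - <<'E'
from h import *
for cam in('side','scene'):
    _,d=grab_frame(cam); P=cloud(cam,d,np.ones_like(d,bool))
    Q=P[(P[:,1]<-.46)&(P[:,1]>-.75)&(P[:,0]>.3)&(P[:,0]<.75)&(P[:,2]>.09)]
    for z in(.09,.15,.2): 
        q=Q[(Q[:,2]>z)&(Q[:,2]<z+.05)]
        if len(q)>3: print(cam,z,len(q),q.min(0).round(3),q.max(0).round(3))
E
python3 -m handwheel '[[[0.001,0,-0.006,0,0,-0.4],[0.001,0,-0.01,0,0,-0.4],[0.001,0,-0.01,0,0,-0.4],[0.001,0,-0.01,0,0,-0.4],[0.001,0,-0.01,0,0,0],[0,0,-0.01,0,0,0],[0,0,-0.01,0,0,0],[0,0,-0.01,0,0,0],[0,0,-0.01,0,0,0],[0,0,-0.01,0,0,0],[0,0,-0.01,0,0,0],[0,0,-0.006,0,0,0],[0,0,0,0,0,0],[0,0,0,0,0,0]]]'
```

```text
side 0.09 639 [ 0.447 -0.742  0.09 ] [ 0.651 -0.574  0.14 ]
side 0.15 67 [ 0.477 -0.702  0.151] [ 0.601 -0.612  0.2  ]
side 0.2 33 [ 0.472 -0.658  0.2  ] [ 0.601 -0.608  0.232]
scene 0.09 920 [ 0.451 -0.74   0.09 ] [ 0.653 -0.581  0.139]
scene 0.15 123 [ 0.483 -0.712  0.15 ] [ 0.604 -0.615  0.199]
scene 0.2 71 [ 0.475 -0.715  0.2  ] [ 0.606 -0.613  0.233]
time: 15.85
tool_pos: [0.4793, -0.3474, 0.1344]
tool_rot: [-0.0, 0.058, 0.998, 0.0]
contact_force: [0.8, 0.5, 0.8]
gripper_width: -0.002
grasp_force: 0.0
```

```bash
python3 -m handwheel '[[[-0.0005,-0.004,0,0,0,0],[-0.0005,-0.004,0,0,0,0],[-0.0005,-0.004,0,0,0,0],[-0.0005,-0.004,0,0,0,0],[-0.0005,-0.004,0,0,0,0],[-0.0004,-0.003,0,0,0,0],[-0.0004,-0.003,0,0,0,0],[-0.0004,-0.003,0,0,0,0],[-0.0004,-0.003,0,0,0,0],[-0.0004,-0.003,0,0,0,0],[-0.0004,-0.003,0,0,0,0],[-0.0004,-0.003,0,0,0,0]]]';  python3 -m handwheel '[[[-0.0004,-0.003,0,0,0,0],[-0.0004,-0.003,0,0,0,0],[-0.0002,-0.002,0,0,0,0],[-0.0002,-0.002,0,0,0,0],[0,0,0,0,0,0]]]'
cat > g.py <<'E'
from c import *
a=np.radians(5.6); D=np.array([[np.cos(a),-np.sin(a)],[np.sin(a),np.cos(a)]])
for cam in ('side','scene'):
    im,d=grab_frame(cam); cv2.imwrite(f'pics/g_{cam}.png',im)
    P=cloud(cam,d,np.ones_like(d,bool)); L=P.copy(); L[:,:2]=(P[:,:2]-[.597,-.005])@D
    for n,z0,z1,y0 in(('bar',.105,.13,-.22),('pusher',.069,.08,-.13),('lid',.084,.096,-.22),('parked',.105,.13,.08)):
        Q=L[(abs(L[:,0])<(.062 if n=='pusher' else .1))&(L[:,2]>z0)&(L[:,2]<z1)&(L[:,1]>y0)&(L[:,1]<(.04 if y0<0 else .2))]
        if len(Q)>10: r=cv2.minAreaRect((Q[:,:2]*1000).astype(np.float32)); print(cam,n,len(Q),np.round(r[0],1),np.round(r[1],1),round(r[2],1),np.median(Q,0).round(3))
E
python3 g.py
```

```text
time: 16.85
tool_pos: [0.4748, -0.3868, 0.1354]
tool_rot: [0.0, 0.057, 0.998, 0.002]
contact_force: [1.1, 7.9, 5.0]
gripper_width: -0.0
grasp_force: 4.7
time: 17.27
tool_pos: [0.4733, -0.3968, 0.1346]
tool_rot: [-0.0, 0.057, 0.998, 0.002]
contact_force: [0.8, 6.7, 3.6]
gripper_width: 0.002
grasp_force: 3.9
[ 0.47326392 -0.3968201   0.13461034] yaxis [0.114 0.993 0.004] z [ 0.     0.004 -1.   ] 0.0017194530278176587
side bar 138 [  -2.  -105.9] [69.2 16. ] 1.1 [-0.002 -0.103  0.117]
side pusher 158 [ -0.1 -73. ] [ 24.1 122.4] 89.4 [-0.001 -0.07   0.076]
side lid 419 [  -1.8 -106.5] [155.5  72.4] 2.3 [-0.008 -0.096  0.091]
side parked 181 [ -2.7 145.7] [69.8 17.9] 1.0 [-0.005  0.149  0.119]
scene bar 135 [   2.4 -109.3] [15.5 70.2] 89.4 [ 0.005 -0.106  0.121]
scene pusher 176 [  0.3 -73.1] [ 17.3 123.1] 89.3 [ 0.002 -0.072  0.075]
scene lid 662 [   2.2 -109.8] [ 67.9 154. ] 89.9 [ 0.013 -0.102  0.089]
scene parked 146 [  1.8 142.6] [14.8 69.2] 89.9 [0.005 0.145 0.122]
```

The pusher is at about -71 mm and is carrying the tin squarely. I'm pushing further, towards the stop.

```bash
python3 -m handwheel '[[[-0.0004,-0.003,0,0,0,0],[-0.0004,-0.003,0,0,0,0],[-0.0004,-0.003,0,0,0,0],[-0.0002,-0.002,0,0,0,0],[-0.0002,-0.002,0,0,0,0],[0,0,0,0,0,0],[0,0,0,0,0,0]]]'; python3 g.py
```

```text
time: 17.95
tool_pos: [0.471, -0.4079, 0.1325]
tool_rot: [-0.001, 0.057, 0.998, 0.004]
contact_force: [1.0, 10.0, -0.2]
gripper_width: -0.007
grasp_force: 3.9
[ 0.47104145 -0.40786982  0.1324824 ] yaxis [0.114 0.993 0.008] z [-0.002  0.009 -1.   ] -0.006854084328238967
side bar 129 [  -2.7 -138.4] [68.2 20.2] 0.2 [-0.003 -0.134  0.118]
side pusher 154 [  -0.6 -102.9] [ 25.3 121.5] 88.8 [-0.003 -0.1    0.076]
side lid 402 [  -2.3 -140.3] [ 72.6 153.9] 89.7 [-0.01  -0.126  0.091]
side parked 180 [ -3.3 144.9] [68.9 18.4] 1.0 [-0.004  0.15   0.12 ]
scene bar 137 [   2.9 -140.2] [70.1 18.8] 1.4 [ 0.004 -0.137  0.121]
scene pusher 165 [   0.  -104.2] [123.5  17.7] 0.0 [ 0.003 -0.103  0.076]
scene lid 638 [   2.2 -141.7] [153.8  69.6] 0.1 [ 0.012 -0.133  0.09 ]
scene parked 148 [  2.2 142.2] [70.  15.6] 0.0 [0.005 0.145 0.122]
```

```bash
python3 -m handwheel '[[[-0.0002,-0.002,0,0,0,0],[-0.0002,-0.0015,0,0,0,0],[0,0,0,0,0,0],[0,0,0,0,0,0],[0,0,0,0,0,0],[0,0,0,0,0,0],[0,0,0,0,0,0],[0,0,0,0,0,0],[0,0,0,0,0,0],[0,0,0,0,0,0],[0,0,0,0,0,0],[0,0,0,0,0,0]]]'; python3 g.py;  python3 -m handwheel '[[[0,0,0,0,0,0],[0,0,0,0,0,0],[0,0,0,0,0,0],[0,0,0,0,0,0],[0,0,0,0,0,0],[0,0,0,0,0,0],[0,0,0,0,0,0],[0,0,0,0,0,0],[0,0,0,0,0,0],[0,0,0,0,0,0],[0,0,0,0,0,0],[0,0,0,0,0,0]]]'
```

```text
time: 19.05
tool_pos: [0.4705, -0.4107, 0.132]
tool_rot: [-0.001, 0.057, 0.998, 0.005]
contact_force: [2.3, 10.2, -1.5]
gripper_width: -0.003
grasp_force: 4.2
[ 0.4705481  -0.41072926  0.13203618] yaxis [0.114 0.993 0.01 ] z [-0.002  0.01  -1.   ] -0.003279815630562443
side bar 125 [  -2.9 -144.4] [68.6 20.5] 4.1 [-0.004 -0.142  0.118]
side pusher 156 [ 1.000e-01 -1.121e+02] [ 26.2 123.2] 89.7 [-0.001 -0.108  0.077]
side lid 399 [  -1.7 -145.5] [155.5  70.6] 0.1 [-0.008 -0.135  0.091]
side parked 179 [ -3.6 146.1] [16.5 69.2] 87.6 [-0.005  0.149  0.119]
scene bar 135 [   2.5 -147.7] [16.1 69.3] 89.7 [ 0.003 -0.144  0.121]
scene pusher 166 [ 1.000e-01 -1.129e+02] [123.7  17.2] 0.7 [ 0.001 -0.111  0.076]
scene lid 639 [   2.7 -147.4] [ 69.4 154.3] 90.0 [ 0.015 -0.14   0.089]
scene parked 146 [  1.4 142.7] [14.4 69.3] 89.9 [0.004 0.146 0.122]
time: 20.15
tool_pos: [0.4706, -0.4107, 0.132]
tool_rot: [-0.001, 0.057, 0.998, 0.005]
contact_force: [1.3, 10.4, -1.9]
gripper_width: 0.0
grasp_force: 4.2
```

The tin is at -146 mm, centred on the mat, and the stick has been held for more than 2 s. I'm letting it return slowly and then moving clear.

```bash
python3 -m handwheel '[[[0.0004,0.003,0,0,0,0],[0.0005,0.004,0,0,0,0],[0.0005,0.004,0,0,0,0],[0.0005,0.004,0,0,0,0],[0.0005,0.004,0,0,0,0],[0.0005,0.004,0,0,0,0],[0.0005,0.004,0,0,0,0],[0.0005,0.004,0,0,0,0],[0.0005,0.004,0,0,0,0],[0.0005,0.004,0,0,0,0],[0.0005,0.004,0,0,0,0],[0.0005,0.004,0,0,0,0],[0.0005,0.004,0,0,0,0],[0.0005,0.004,0,0,0,0],[0.0005,0.004,0,0,0,0],[0.0005,0.004,0,0,0,0],[0.0005,0.004,0,0,0,0],[0,0.002,0,0,0,0],[0,0,0,0,0,0]]]'; python3 -m handwheel '[[[0,0,0.01,0,0,0],[0,0,0.015,0,0,0],[0,0,0.02,0,0,0],[0,0,0.02,0,0,0],[0,0,0.02,0,0,0],[0,0,0.02,0,0,0],[0,0,0.015,0,0,0],[0,0,0.01,0,0,0],[0,0,0,0,0,0],[0,0,0,0,0,0],[0,0,0,0,0,0],[0,0,0,0,0,0]]]'; python3 g.py; python3 -c "
import cv2
cv2.imwrite('pics/fin.png',cv2.resize(cv2.imread('pics/g_side.png')[100:325,120:420],(800,600)))"
```

```text
time: 21.73
tool_pos: [0.4793, -0.3455, 0.1348]
tool_rot: [-0.0, 0.057, 0.998, 0.0]
contact_force: [-1.1, 0.3, 0.9]
gripper_width: 0.003
grasp_force: 0.0
time: 22.73
tool_pos: [0.4787, -0.3455, 0.263]
tool_rot: [-0.001, 0.058, 0.998, 0.001]
contact_force: [-0.0, -0.2, 0.3]
gripper_width: -0.001
grasp_force: 0.0
[ 0.47871948 -0.34552557  0.26300418] yaxis [0.115 0.993 0.002] z [-0.002  0.002 -1.   ] -0.001257065651415436
side bar 128 [  -2.1 -145. ] [21.7 69.4] 88.1 [-0.004 -0.142  0.119]
side pusher 239 [  0.7 -56.2] [122.5 133.4] 0.6 [-0.001 -0.003  0.076]
side lid 398 [  -1.8 -145.5] [154.1  70.4] 0.5 [-0.009 -0.135  0.091]
side parked 179 [ -3.7 145.6] [68.4 18. ] 0.5 [-0.005  0.149  0.119]
scene bar 135 [   2.7 -147.5] [15.4 71.9] 88.6 [ 0.004 -0.144  0.121]
scene pusher 205 [  0.5 -57.9] [122.7 125.3] 0.2 [-0.    -0.004  0.075]
scene lid 643 [   2.6 -148.5] [ 68.6 155.2] 90.0 [ 0.014 -0.14   0.089]
scene parked 147 [  2.1 143.4] [14.7 70. ] 88.8 [0.006 0.146 0.122]
```

View pics/fin.png

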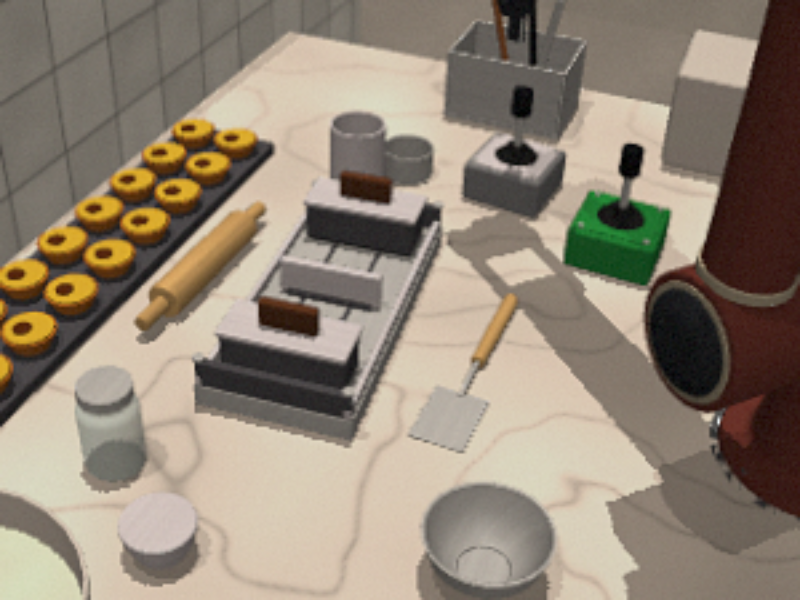

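The picture shows the tin on the far landing at (365,210), the pusher back in the middle at (330,280), and the stick upright at (520,110). The parked tin and bystanders have not moved.

```bash
python3 -c "from plant import job_done; print(job_done())"
```

```text
the job is handed in; nothing more can be done
None
```

The job is handed in at about 23 s of the 64 s allowed: the tin stands upright on the mat of the empty landing (about 146 mm from the deck's middle), with the stick and pusher back in the middle, the arm clear, and the parked tin and bystanders where they were.

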